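Chase the thread of a bottling-valve body

ROBOT

A 6-joint arm with a two-finger parallel gripper is mounted at the origin on the work surface. World frame = base frame: x ahead of the robot, y to its left, z up, the work surface at z = 0. Lengths are in m, angles in rad, forces in N, time in s.
With the tool pointing down it reaches from about 0.375 to 0.975 m from the base axis. Payload 3.8 kg.
Tool frame: the origin (TCP) lies midway between the tips of the shut fingers; the grasp point (between the pads) lies 19 mm behind it; x points along the fingers, z is the direction in which the jaws open and shut, and the axes are right-handed (so a half turn about x gives the same grasp; the last joint's range is limited). The gripper opens to 85 mm and grips with 20 to 120 N. Pads are 22 mm wide; open, the fingers measure 114 mm over their backs; the gripper's body (76 mm by 85 mm) begins 54 mm behind the grasp point. The pads swing forward as they close: fully open they stand 13 mm farther back than shut.
Start: joints at [-1.249, 0.264, 1.604, -0, 1.274, -0.037], TCP at [0.237, -0.632, 0.231] pointing down, gripper open.
Joint ranges: [-2.63, 2.63], [-0.94, 2.18], [0.31, 2.57], [-1.31, 4.45], [0, 2.66], [-2.55, 2.55]. Speed limits (rad/s): [2.57, 2.57, 3.14, 3.14, 3.14, 3.14].

INTERFACE

Orientations are given as a rotation vector (axis times angle).
In Python, from workcell import * gives the robot as it stands. The module is installed in compiled form; this text tells all that it offers.
- The arm moves only by the tool carry_out, never from a script. Its arguments are lists of equal length, an entry for each row: "offset": the shift along the tool's x, y, z in cm, a list of three; "delta_rot": the turn, a rotation vector about the tool's x, y, z in degrees, a list of three. A call has exactly 5 rows; each row shifts and turns the commanded pose from where the row before left it, along the tool's axes as they then stand; what a row does not reach is not made up. A row lasts 1/12 s, in which the tool goes at most 41.7 mm and 7.16 degrees, less where a joint would pass 70% of its speed; a pose out of reach is approached as far as the arm can. A call is refused whole if a number of a shift passes 4.17 or a number of a turn 7.16, either way. A call with a gripper value outside its range is refused whole. "fingers" is the opening, from -1 (shut) to 1 (fully open), set as the call begins (left out, the last holds). The fingers move at their own pace and stop on an object; "newtons" is the grip in N (left out, the last holds). Time passes only in rows, so rows that do not move let the fingers close, or fill a call up. It gives the time, the measured TCP pose, the force and the opening at its end, in the units of the state.
- read_state(): the state, without advancing time (a new reading comes with each control period).
- read_camera(name): name is "scene" or "top"; returns (picture, depth): 384x512x3 uint8, red, green, blue; 384x512 float32, m along the optical axis (not along the pixel's ray), 0 where there is no reading.
- get_calibration(name): a dict with "fx", "fy", "cx", "cy" (pixels), "R" (3x3) and "t" (3): a world point X has camera coordinates R X + t. Camera axes: x right, y down, z forward; pixel columns grow to the right and rows downward; lengths in m; the calibration is good to about 2 mm. A picture is of the moment at which its call begins. get_calibration takes no time and is no camera call.
- finish_job(): hands the job in, once; it reports no verdict.
The state is a dict: "time": time; "q": joint angles; "joint_vel": joint speeds; "joint_torque": joint torques, N m; "tool_pos": TCP position; "tcp_rot": TCP orientation; "wrist_force": force on the tool from outside, world axes, zero at the start; "torque": the same for the moment, N m; "width": opening from 0.0 (shut) to 1.0 (fully open).
Only numpy, scipy, OpenCV 4.12 (cv2) and the standard library are available. Lean on these libraries where they do the work, as an engineer would, in place of code of your own. Each camera call takes 0.05 s, during which the arm holds its last target. There are 200 camera calls.

TASK

First press the toggle clamp's handle fully down so the valve body is held, and keep it down. Then wind the thread tap in by the crank knob, clockwise seen from above, half a turn forward and a quarter turn back, and again, half a turn forward from there and a quarter back, and so on until it comes up firmly against the bottom of the blind hole (about one full turn in all); lean on it gently there so you are sure, without forcing the tap, and then let go. Do not shove about the bottle, the jar or the two small fittings on the base plate.

Things in the scene. Friction and masses are not known exactly. Their poses are not given: they have to be found in the camera images.
- fixture: Bench tapping fixture, bolted down: grey base plate 200 x 185 x 20 mm. Origin on the table surface exactly under the upright tap axis; z up. Dark steel column and guide arm (all below 120 mm) towards its +x, toggle clamp towards its -y. The aluminium valve body (flange 70 mm across, spout towards -x) stands mid-plate, the tap already started in its upright blind hole.
- clamp (a joint): Clamp handle angle, rad: 0 raised 49 degrees, 0.85 level, fully down at a firm stop; starts at 0 to 0.15. Hinge along the fixture's x at fixture (0, -75, 55) mm; the handle is a rod 18 mm thick running 122 mm from it towards the fixture's -y, away from the tap. Pushing down takes about 5 N at 65 mm from the hinge; it stays where left. The arm comes down on the flange with it.
- clamp_end (a point): Outer end of the clamp handle, on the rod's centre line, 122 mm from the hinge.
- tap (a joint): Turn of the tap, rad: 0 at the start, growing clockwise seen from above. It takes 0.12 N m (2 N at the knob), sinks 2 mm a turn, stays where left. At 0 the crank points along the fixture's +y, away from the clamp; at tap + twist = v it points v clockwise of that. The bottom is met somewhere from 6.0 to 7.2: unseen, different for each piece, to be felt.
- twist (a joint): Wind-up of the torsion spring between crank and tap, rad, positive when driven clockwise: 3 N m per rad, so 1 N at the knob square to the crank gives 0.02. Turning freely shows about 0.04. Against the bottom, 0.13 (6.5 N at the knob) kept for 0.1 s is firm enough; more than 0.36 either way (18 N) breaks the tap.
- knob_mid (a point): Middle of the crank's black upright knob: a cylinder 22 mm across, 46 mm tall, spinning freely about its own upright axis, 60 mm from the tap axis. The point is on the knob's axis, 23 mm from top and foot, 162 mm above the table at the start and sinking 2 mm a turn. Crank arm and hub lie below the knob's foot: nothing rises beside the knob.
- media_bottle: Bystander: amber glass bottle with blue cap, 70 mm across, 150 mm tall; origin under its centre.
- small_jar: Bystander: small glass jar with white lid, 48 mm across, 60 mm tall; origin under its centre.
- collar: Bystander: brass collar, 26 mm across, 12 mm high, lying on the fixture's base plate; origin under its centre.
- washer: Bystander: steel washer, 28 mm across, 6 mm high, lying on the base plate; origin under its centre.

How it is judged:
On the way, in this order (a step that is already met when the one before it is completed fails the run):
1. the clamp handle is fully down (value of joint clamp above 0.77 rad), for 0.1 s.
2. the tap is turned forward about half a turn (past 2.6 rad) (value of joint tap above 2.6 rad), for 0.05 s.
3. it is turned back about a quarter (below 2.2 rad); running on past 4.3 rad instead fails ((value of joint tap below 2.2 rad or value of joint tap above 4.3 rad)), for 0.05 s.
4. forward half a turn again (past 4.1 rad) (value of joint tap above 4.1 rad), for 0.05 s.
5. back a quarter again (below 3.75 rad); running on past 5.7 rad instead fails ((value of joint tap below 3.75 rad or value of joint tap above 5.7 rad)), for 0.05 s.
6. forward again (past 5.3 rad) (value of joint tap above 5.3 rad), for 0.05 s.
7. pressed firmly against the bottom of the hole: twist above 0.13 rad with the tap past 5.8 rad (value of joint tap above 5.8 rad and value of joint twist above 0.13 rad), for 0.1 s.
At the end, for the whole second after the job is handed in: The tap has been wound in by half-forward, quarter-back strokes and felt against the bottom of its hole, and stands there still (past 5.8 rad), the crank let go and unwound (twist within 0.1 rad), the clamp handle still down (above 0.77 rad) (value of joint tap above 5.8 rad and value of joint clamp above 0.77 rad and value of joint twist between -0.1 and 0.1 rad and velocity of joint tap between -0.05 and 0.05 rad/s); the robot touches nothing.
It fails at once if the tap is over-twisted (more than 0.36 rad either way) (value of joint twist above 0.36 rad or value of joint twist below -0.36 rad).
It fails at once if the tap is turned with the clamp not down (value of joint tap above 0.8 rad and value of joint clamp below 0.7 rad).
It fails at once if the bottle, the jar or the small fittings are shoved more than 30 mm (distance of any of media_bottle, small_jar, collar, washer from where it was at the start of the episode above 0.03 m).
It also fails if it takes over 72 s, if anything falls off the work surface, if the arm or the gripper's body presses on something with over 40 N, if the wrist force passes 120 N, or if a joint passes its speed limit or range.

## Working session

There is one attempt and no reset: what is moved stays moved. The work goes in short steps, Python scripts to look and compute and a tool call to move; the robot and the scene stay as the last step left them, time stands still between calls to the robot, and variables do not carry over. Pictures are saved under pics/ and viewed, about 8 in all and at most 12, crops included, and the job is handed in when it is done.

Besides the shell and the picture viewer there is one more tool, called after ">>>" as name(argument=value, ...) on one line, values as JSON. carry_out: Moves the arm, as the interface text tells. Its arguments: {"type":"object","properties":{"offset":{"type":"array"},"delta_rot":{"type":"array"},"fingers":{"type":"number"},"newtons":{"type":"number"}},"required":["offset","delta_rot"]}

```bash
mkdir -p pics
python3 - <<'E'
from workcell import *
import cv2,numpy as np
for n in ("scene","top"):
    p,d=read_camera(n); cv2.imwrite(f"pics/{n}0.png",p[:,:,::-1]); np.save(f"{n}0.npy",d); c=get_calibration(n); print(n,{k:np.round(v,4).tolist() for k,v in c.items()})
s=read_state();print(s)
E
```

```text
scene {'fx': 431.9048, 'fy': 431.9048, 'cx': 259.1496, 'cy': 190.4561, 'R': [[0.6826, 0.7308, 0.0073], [0.531, -0.489, -0.692], [-0.5021, 0.4762, -0.7218]], 't': [-0.4742, -0.1458, 1.12]}
top {'fx': 373.5797, 'fy': 373.5797, 'cx': 256.854, 'cy': 195.7124, 'R': [[0.1548, -0.9879, 0.0045], [-0.9626, -0.1518, -0.2242], [0.2222, 0.0304, -0.9745]], 't': [0.0215, 0.6051, 0.6805]}
{'time': 0.1, 'q': array([-1.24894738e+00,  2.64693237e-01,  1.60523964e+00, -1.63538514e-06,
        1.27371409e+00, -3.69342050e-02]), 'joint_vel': array([-0.0002481 , -0.00089071, -0.00178164,  0.00020978, -0.00101003,
       -0.00046971]), 'joint_torque': array([ 3.59070800e-04, -5.16708040e+01, -3.68589306e+01, -6.71257430e-05,
        6.29673144e-03, -1.20882734e-05]), 'tool_pos': array([ 0.23678177, -0.63139666,  0.23007495]), 'tcp_rot': array([ 0.94221541,  1.35952832, -0.94018225]), 'wrist_force': array([-0.27872451, -0.96993092, -0.42650828]), 'torque': array([-0.02129189,  0.0271919 ,  0.02731651]), 'width': 1.0002949080636996}
```

View pics/top0.png

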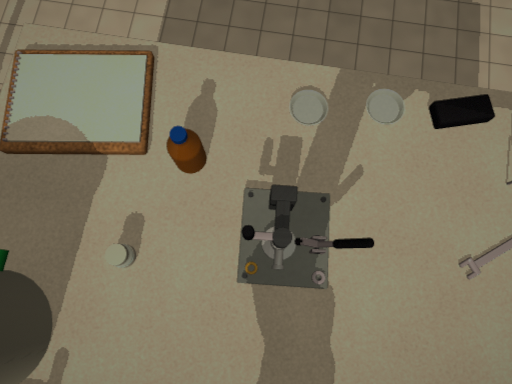

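View pics/scene0.png

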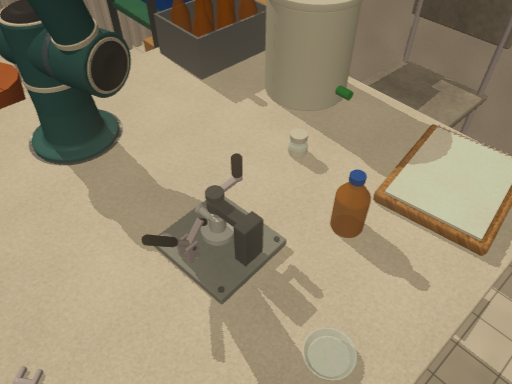

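```bash
cat > h.py <<'E'
from workcell import *
import cv2,numpy as np
def deproj(n,u,v,z=None,d=None):
    c=get_calibration(n);R=np.array(c["R"]);t=np.array(c["t"])
    r=np.array([(u-c["cx"])/c["fx"],(v-c["cy"])/c["fy"],1.])
    o=-R.T@t; w=R.T@r
    s=d if d is not None else (z-o[2])/w[2]
    return o+s*w
def proj(n,X):
    c=get_calibration(n);p=np.array(c["R"])@X+np.array(c["t"])
    return p[0]/p[2]*c["fx"]+c["cx"],p[1]/p[2]*c["fy"]+c["cy"]
E
python3 - <<'E'
from h import *
im=cv2.imread("pics/top0.png");d=np.load("top0.npy")
cv2.imwrite("pics/topc.png",cv2.resize(im[180:300,225:385],None,fx=5,fy=5,interpolation=cv2.INTER_CUBIC))
for nm,u,v in [("knob",249,233),("hub",282,238),("col",285,195),("end",370,243),("mid",345,244),("plate",300,270)]:
    print(nm,np.round(deproj("top",u,v,d=d[v,u]),4))
E
```

```text
knob [0.5036 0.1146 0.1852]
hub [0.5097 0.0572 0.1383]
col [0.592  0.062  0.1211]
end [ 0.5235 -0.0945  0.1488]
mid [ 0.5197 -0.0595  0.1136]
plate [0.4651 0.0055 0.021 ]
```

View pics/topc.png

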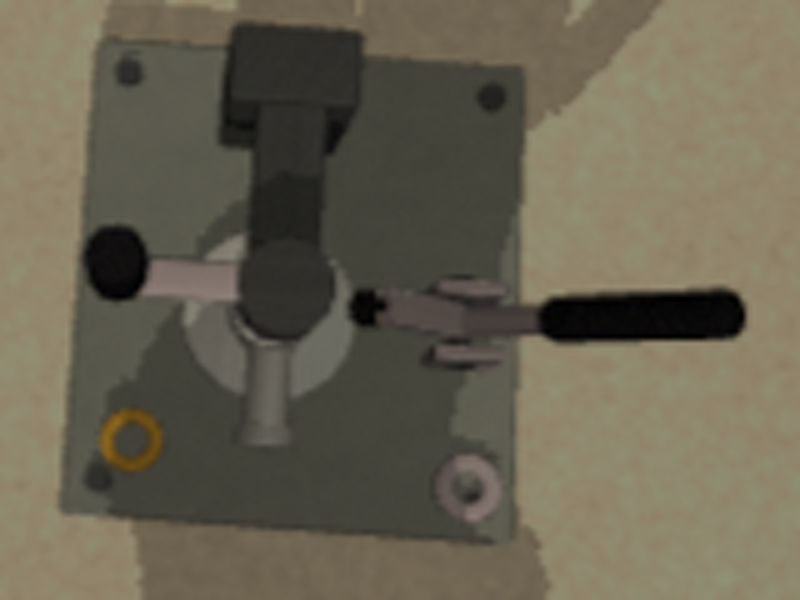

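Run:
```python
from h import *
c=get_calibration("top");R=np.array(c["R"]);print("cam",-R.T@np.array(c["t"]))
P=[deproj("top",225+u/5,180+v/5,z=.02) for u,v in [(98,38),(523,66),(513,543),(62,512)]]
print(np.round(P,4))
for a,b in [(0,1),(3,2),(3,0),(2,1)]:
    e=P[b]-P[a];print(np.linalg.norm(e),np.degrees(np.arctan2(e[1],e[0])))
d=np.load("top0.npy")
# cloud clusters
V,U=np.mgrid[170:300,225:390]
Q=np.array([deproj("top",u,v,d=d[v,u]) for u,v in zip(U.ravel(),V.ravel())])
k=Q[(Q[:,2]>.178)];print("knobtop",len(k),k.mean(0),k.min(0),k.max(0))
h=Q[(Q[:,2]>.132)&(Q[:,2]<.142)&(np.hypot(Q[:,0]-.51,Q[:,1]-.057)<.03)];print("hub",len(h),h.mean(0),h.min(0),h.max(0))
r=Q[(Q[:,1]<-.03)&(Q[:,2]>.06)];print("rod",len(r),r.min(0),r.max(0));
A=np.polyfit(r[:,1],r[:,0],1);B=np.polyfit(r[:,1],r[:,2],1);print(A,B)
for nm,u,v in [("collar",131,440),("washer",468,487)]:print(nm,deproj("top",225+u/5,180+v/5,z=.03))
```

```text
cam [0.42797515 0.09247264 0.79870261]
[[ 0.6191  0.1455  0.02  ]
 [ 0.6353 -0.0365  0.02  ]
 [ 0.4372 -0.0546  0.02  ]
 [ 0.421   0.1278  0.02  ]]
0.1827250187908695 -84.91752319331275
0.18315375809522502 -84.92619621629365
0.19891788049968234 5.110937183835246
0.19894627990378871 5.234407999008174Traceback (most recent call last):
  File "<stdin>", line 10, in <module>
  File "h.py", line 4, in deproj
    c=get_calibration(n);R=np.array(c["R"]);t=np.array(c["t"])
ValueError: time passes only in moves, steps and waits
```

Run:
```python
from h import *
c=get_calibration("top");R=np.array(c["R"]);t=np.array(c["t"])
d=np.load("top0.npy")
V,U=np.mgrid[170:300,225:390];D=d[170:300,225:390]
C=np.stack([(U-c["cx"])/c["fx"]*D,(V-c["cy"])/c["fy"]*D,D],-1).reshape(-1,3)
Q=(C-t)@R
k=Q[(Q[:,2]>.180)];print("knobtop",len(k),k.mean(0),k.min(0),k.max(0))
h=Q[(Q[:,2]>.132)&(Q[:,2]<.142)&(np.hypot(Q[:,0]-.51,Q[:,1]-.057)<.03)];print("hub",len(h),h.mean(0),h.min(0),h.max(0))
r=Q[(Q[:,1]<-.04)&(Q[:,2]>.06)];print("rod",len(r),r.min(0),r.max(0));
A=np.polyfit(r[:,1],r[:,0],1);B=np.polyfit(r[:,1],r[:,2],1);print(A,B)
```

```text
knobtop 222 [0.47512329 0.10767671 0.43097775] [0.42797515 0.09247264 0.1800984 ] [0.51747753 0.12871669 0.79870261]
hub 370 [0.5117683  0.06149103 0.13807202] [0.49518158 0.0412376  0.13281041] [0.529662   0.08649577 0.14173997]
rod 386 [ 0.5135209  -0.1024099   0.08633244] [ 0.53279191 -0.04036238  0.1514855 ]
[-0.06975801  0.51780089] [-1.00646523  0.05440728]
```

```bash
cat >> h.py <<'E'
from scipy.spatial.transform import Rotation as Ro
def st():
    s=read_state();R=Ro.from_rotvec(s["tcp_rot"]).as_matrix()
    print("t",round(s["time"],2),"pos",np.round(s["tool_pos"],4),"F",np.round(s["wrist_force"],1),"w",round(s["width"],3),"q",np.round(s["q"],2));return s,R
def go(X):
    s,R=st();print("tool cm:",np.round(R.T@(np.array(X)-s["tool_pos"])*100,2))
E
python3 - <<'E'
from h import *
s,R=st();print(np.round(R,3))
go([.5246,-.0864,.230])
E
```

```text
t 0.1 pos [ 0.2368 -0.6314  0.2301] F [-0.3 -1.  -0.4] w 1.0 q [-1.25  0.26  1.61 -0.    1.27 -0.04]
[[-0.001  0.936  0.351]
 [ 0.002  0.351 -0.936]
 [-1.     0.    -0.002]]
t 0.1 pos [ 0.2368 -0.6314  0.2301] F [-0.3 -1.  -0.4] w 1.0 q [-1.25  0.26  1.61 -0.    1.27 -0.04]
tool cm: [  0.09  46.09 -40.92]
```

Run:
```python
from h import *
s,R=st();D=np.array([.5246,-.0864,.230])-s["tool_pos"]
for k in range(20):
    print(k,np.round(R.T@D/20*100,1))
    if k<15:R=R@Ro.from_rotvec([-np.radians(5),0,0]).as_matrix()
```

```text
t 0.1 pos [ 0.2368 -0.6314  0.2301] F [-0.3 -1.  -0.4] w 1.0 q [-1.25  0.26  1.61 -0.    1.27 -0.04]
0 [ 0.   2.3 -2. ]
1 [ 0.   2.5 -1.8]
2 [ 0.   2.6 -1.6]
3 [ 0.   2.8 -1.4]
4 [ 0.   2.9 -1.1]
5 [ 0.   3.  -0.9]
6 [ 0.   3.  -0.6]
7 [ 0.   3.1 -0.4]
8 [ 0.   3.1 -0.1]
9 [0.  3.1 0.2]
10 [0.  3.  0.4]
11 [0.  3.  0.7]
12 [0.  2.9 1. ]
13 [0.  2.8 1.2]
14 [0.  2.7 1.5]
15 [0.  2.6 1.7]
16 [0.  2.6 1.7]
17 [0.  2.6 1.7]
18 [0.  2.6 1.7]
19 [0.  2.6 1.7]
```

>>> carry_out(offset=[[0,2.3,-2.0],[0,2.5,-1.8],[0,2.6,-1.6],[0,2.8,-1.4],[0,2.9,-1.1]], delta_rot=[[-5,0,0],[-5,0,0],[-5,0,0],[-5,0,0],[-5,0,0]], fingers=-1, newtons=30)

```text
time: 0.52
tool_pos: [0.3102, -0.4947, 0.2305]
tcp_rot: [0.604, 1.486, -0.603]
wrist_force: [0.8, 0.1, 0.4]
width: 0.302
```

>>> carry_out(offset=[[0,3.0,-0.9],[0,3.0,-0.6],[0,3.1,-0.4],[0,3.1,-0.1],[0,3.1,0.2]], delta_rot=[[-5,0,0],[-5,0,0],[-5,0,0],[-5,0,0],[-5,0,0]])

```text
time: 0.93
tool_pos: [0.3825, -0.3572, 0.2308]
tcp_rot: [0.264, 1.555, -0.263]
wrist_force: [0.9, 0.5, 0.5]
width: -0.0
```

>>> carry_out(offset=[[0,3.0,0.4],[0,3.0,0.7],[0,2.9,1.0],[0,2.8,1.2],[0,2.7,1.5]], delta_rot=[[-5,0,0],[-5,0,0],[-5,0,0],[-5,0,0],[-5,0,0]])

```text
time: 1.35
tool_pos: [0.4539, -0.2219, 0.2309]
tcp_rot: [-0.079, 1.57, 0.08]
wrist_force: [1.0, -0.5, -0.1]
width: -0.002
```

Run:
```python
from h import *
s,R=st();print(np.round(R,3))
go([.5246,-.0864,.165])
```

```text
t 1.35 pos [ 0.4539 -0.2219  0.2309] F [ 1.  -0.5 -0.1] w -0.002 q [-0.5  -0.06  1.96 -0.    1.24 -0.61]
[[-0.001 -0.101  0.995]
 [ 0.     0.995  0.101]
 [-1.     0.    -0.001]]
t 1.35 pos [ 0.4539 -0.2219  0.2309] F [ 1.  -0.5 -0.1] w -0.002 q [-0.5  -0.06  1.96 -0.    1.24 -0.61]
tool cm: [ 6.59 12.77  8.4 ]
```

>>> carry_out(offset=[[0,2.6,1.7],[0,2.6,1.7],[0,2.6,1.7],[0.5,2.6,1.7],[0.5,2.4,1.6]], delta_rot=[[0,0,0],[0,0,0],[0,0,0],[0,0,0],[0,0,0]])

```text
time: 1.77
tool_pos: [0.5256, -0.0863, 0.2212]
tcp_rot: [-0.076, 1.569, 0.076]
wrist_force: [0.1, -0.4, -0.4]
width: 0.002
```

>>> carry_out(offset=[[1.4,0,0],[1.4,0,0],[1.4,0,0],[1.4,0,0],[1.4,0,0]], delta_rot=[[0,0,0],[0,0,0],[0,0,0],[0,0,0],[0,0,0]])

```text
time: 2.18
tool_pos: [0.5247, -0.0877, 0.1502]
tcp_rot: [-0.077, 1.57, 0.077]
wrist_force: [-0.6, -3.0, 11.3]
width: 0.001
```

>>> carry_out(offset=[[1.2,0,0],[1.2,0,0],[1.2,0,0],[1.2,0,0],[1.2,0,0]], delta_rot=[[0,0,0],[0,0,0],[0,0,0],[0,0,0],[0,0,0]])

```text
time: 2.6
tool_pos: [0.5252, -0.0881, 0.0905]
tcp_rot: [-0.077, 1.569, 0.076]
wrist_force: [-0.3, -2.2, 3.9]
width: 0.004
```

Contact at the expected height, and the handle is following. Next I press to the stop, slowly.

>>> carry_out(offset=[[0.5,0,0],[0.5,0,0],[0.5,0,0],[0.5,0,0],[0.4,0,0]], delta_rot=[[0,0,0],[0,0,0],[0,0,0],[0,0,0],[0,0,0]])

```text
time: 3.02
tool_pos: [0.5252, -0.0882, 0.067]
tcp_rot: [-0.077, 1.569, 0.076]
wrist_force: [0.1, -2.5, 3.4]
width: -0.0
```

>>> carry_out(offset=[[0.1,0,0],[0.1,0,0],[0.1,0,0],[0,0,0],[0,0,0]], delta_rot=[[0,0,0],[0,0,0],[0,0,0],[0,0,0],[0,0,0]])

```text
time: 3.43
tool_pos: [0.5251, -0.0878, 0.0643]
tcp_rot: [-0.076, 1.569, 0.076]
wrist_force: [-0.0, -1.9, 2.0]
width: -0.003
```

>>> carry_out(offset=[[0.1,0,0],[0.1,0,0],[0,0,0],[0,0,0],[0,0,0]], delta_rot=[[0,0,0],[0,0,0],[0,0,0],[0,0,0],[0,0,0]])

```text
time: 3.85
tool_pos: [0.5253, -0.0879, 0.0637]
tcp_rot: [-0.076, 1.569, 0.076]
wrist_force: [-3.2, -0.2, 11.0]
width: -0.002
```

>>> carry_out(offset=[[-2,0,0],[-4,0,0],[-4,0,0],[-4,0,0],[-3,0,0]], delta_rot=[[0,0,0],[0,0,0],[0,0,0],[0,0,0],[0,0,0]])

```text
time: 4.27
tool_pos: [0.5255, -0.0875, 0.2353]
tcp_rot: [-0.076, 1.567, 0.077]
wrist_force: [0.8, 0.4, 0.2]
width: -0.003
```

Run:
```python
from h import *
p,d=read_camera("top")
cv2.imwrite("pics/top1.png",cv2.resize(p[170:300,215:385,::-1],None,fx=4,fy=4,interpolation=cv2.INTER_CUBIC))
c=get_calibration("top");R=np.array(c["R"]);t=np.array(c["t"])
V,U=np.mgrid[215:250,235:265];D=d[215:250,235:265]
C=np.stack([(U-c["cx"])/c["fx"]*D,(V-c["cy"])/c["fy"]*D,D],-1).reshape(-1,3)
Q=(C-t)@R;k=Q[(D.ravel()>.1)&(Q[:,2]>.182)];print(len(k),k.mean(0),k.min(0),k.max(0),np.median(k,0))
s,R=st();print(np.round(R,3))
go([.5064,.1178,.232])
```

```text
120 [0.50683423 0.11798394 0.18529003] [0.49690906 0.10842148 0.18201752] [0.51677102 0.12741908 0.18831839] [0.50679522 0.11801496 0.18540947]
t 4.32 pos [ 0.529  -0.0882  0.2419] F [ 2.2 -0.2  3.7] w 0.002 q [-0.21 -0.01  1.9   0.    1.25 -0.31]
[[ 0.012 -0.097  0.995]
 [-0.002  0.995  0.097]
 [-1.    -0.003  0.012]]
t 4.32 pos [ 0.529  -0.0882  0.2419] F [ 2.2 -0.2  3.7] w 0.002 q [-0.21 -0.01  1.9   0.    1.25 -0.31]
tool cm: [ 0.93 20.73 -0.26]
```

View pics/top1.png

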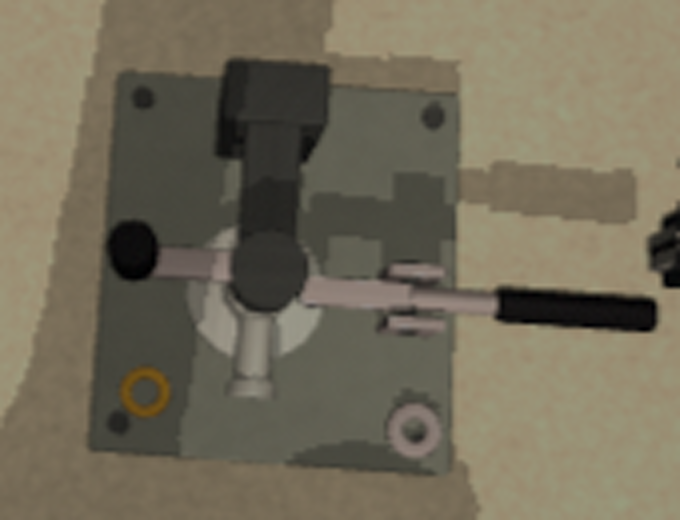

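>>> carry_out(offset=[[0,4.1,0],[0,4.1,0],[0,4.1,0],[0,4.1,0.1],[0,4.1,0.1]], delta_rot=[[0,0,0],[0,0,0],[0,0,0],[0,0,0],[0,0,0]], fingers=0.2, newtons=20)

```text
time: 4.73
tool_pos: [0.506, 0.1182, 0.2315]
tcp_rot: [-0.075, 1.571, 0.076]
wrist_force: [0.5, 0.2, 0.3]
width: 0.6
```

>>> carry_out(offset=[[0,0,0],[0,0,0],[0,0,0],[0,0,0],[0,0,0]], delta_rot=[[0,0,0],[0,0,0],[0,0,0],[0,0,0],[0,0,0]])

```text
time: 5.15
tool_pos: [0.5072, 0.1149, 0.232]
tcp_rot: [-0.075, 1.57, 0.074]
wrist_force: [0.2, -0.5, 0.2]
width: 0.599
```

Run:
```python
from h import *
go([.5068,.1180,.150])
```

```text
t 5.15 pos [0.5072 0.1149 0.232 ] F [ 0.2 -0.5  0.2] w 0.599 q [ 0.18 -0.03  1.93 -0.    1.24  0.08]
tool cm: [ 8.19  0.31 -0.01]
```

>>> carry_out(offset=[[1.6,0.3,0],[1.6,0,0],[1.6,0,0],[1.6,0,0],[1.6,0,0]], delta_rot=[[0,0,0],[0,0,0],[0,0,0],[0,0,0],[0,0,0]])

```text
time: 5.57
tool_pos: [0.5072, 0.1177, 0.1516]
tcp_rot: [-0.074, 1.569, 0.074]
wrist_force: [0.2, -0.3, -0.5]
width: 0.599
```

>>> carry_out(offset=[[0,0,0],[0,0,0],[0,0,0],[0,0,0],[0,0,0]], delta_rot=[[0,0,0],[0,0,0],[0,0,0],[0,0,0],[0,0,0]], fingers=-1, newtons=25)

```text
time: 5.98
tool_pos: [0.5066, 0.1185, 0.1524]
tcp_rot: [-0.077, 1.57, 0.075]
wrist_force: [-1.7, -3.2, -4.6]
width: 0.249
```

>>> carry_out(offset=[[0,0,0],[0,0,0],[0,0,0],[0,0,0],[0,0,0]], delta_rot=[[0,0,0],[0,0,0],[0,0,0],[0,0,0],[0,0,0]])

```text
time: 6.4
tool_pos: [0.5068, 0.1188, 0.1523]
tcp_rot: [-0.077, 1.57, 0.076]
wrist_force: [-0.4, -5.3, -4.5]
width: 0.246
```

Run:
```python
from h import *
s,R=st();print(np.round(R,3))
```

```text
t 6.4 pos [0.5068 0.1188 0.1523] F [-0.4 -5.3 -4.5] w 0.246 q [ 0.18  0.04  2.02 -0.    1.09  0.09]
[[-0.    -0.097  0.995]
 [-0.001  0.995  0.097]
 [-1.    -0.001 -0.   ]]
```

Run:
```python
import numpy as np
a=np.radians(np.arange(0,361,9));y=np.round(6*np.cos(a),2);z=np.round(6*np.sin(a),2)
for k in range(40):print(k*9+9,round(y[k+1]-y[k],2),round(z[k+1]-z[k],2),end=" | " if k%5<4 else "\n")
```

```text
9 -0.07 0.94 | 18 -0.22 0.91 | 27 -0.36 0.87 | 36 -0.5 0.81 | 45 -0.61 0.71
54 -0.71 0.61 | 63 -0.81 0.5 | 72 -0.87 0.36 | 81 -0.91 0.22 | 90 -0.94 0.07
99 -0.94 -0.07 | 108 -0.91 -0.22 | 117 -0.87 -0.36 | 126 -0.81 -0.5 | 135 -0.71 -0.61
144 -0.61 -0.71 | 153 -0.5 -0.81 | 162 -0.36 -0.87 | 171 -0.22 -0.91 | 180 -0.07 -0.94
189 0.07 -0.94 | 198 0.22 -0.91 | 207 0.36 -0.87 | 216 0.5 -0.81 | 225 0.61 -0.71
234 0.71 -0.61 | 243 0.81 -0.5 | 252 0.87 -0.36 | 261 0.91 -0.22 | 270 0.94 -0.07
279 0.94 0.07 | 288 0.91 0.22 | 297 0.87 0.36 | 306 0.81 0.5 | 315 0.71 0.61
324 0.61 0.71 | 333 0.5 0.81 | 342 0.36 0.87 | 351 0.22 0.91 | 360 0.07 0.94
```

>>> carry_out(offset=[[0,-0.01,0.42],[0.01,-0.04,0.42],[0,-0.08,0.41],[0.01,-0.11,0.41],[0,-0.15,0.39]], delta_rot=[[0,0,0],[0,0,0],[0,0,0],[0,0,0],[0,0,0]])

```text
time: 6.82
tool_pos: [0.5271, 0.1166, 0.1521]
tcp_rot: [-0.078, 1.571, 0.075]
wrist_force: [-3.0, -5.5, -1.5]
width: 0.248
```

>>> carry_out(offset=[[0.01,-0.3,0.67],[0,-0.5,0.81],[0.01,-0.61,0.71],[0,-0.71,0.61],[0.01,-0.81,0.5]], delta_rot=[[0,0,0],[0,0,0],[0,0,0],[0,0,0],[0,0,0]])

```text
time: 7.23
tool_pos: [0.5614, 0.0913, 0.1516]
tcp_rot: [-0.076, 1.575, 0.077]
wrist_force: [-9.2, -3.0, 1.0]
width: 0.25
```

```bash
cat >> h.py <<'E'
def ck(A=(.5122,.0582)):
    s,R=st();d=s["tool_pos"][:2]-A;F=s["wrist_force"][:2]
    yw=np.radians(5.1);ex=np.array([np.cos(yw),np.sin(yw)]);ey=np.array([-ex[1],ex[0]])
    v=np.arctan2(d@ex,d@ey);rad=d/np.hypot(*d);tan=np.array([rad[1],-rad[0]])
    print("v deg",round(np.degrees(v)%360,1),"r mm",round(1000*np.hypot(*d),1),"Frad",round(F@rad,1),"Ftan",round(F@tan,1))
E
python3 -c "
from h import *
ck()"
```

```text
t 7.23 pos [0.5614 0.0913 0.1516] F [-9.2 -3.   1. ] w 0.25 q [0.12 0.13 1.91 0.   1.1  0.02]
v deg 61.2 r mm 59.3 Frad -9.4 Ftan -2.6
```

>>> carry_out(offset=[[0.01,-0.9,0.28],[0,-0.91,0.2],[0.01,-0.94,0.05],[0,-0.94,-0.07],[0.01,-0.91,-0.22]], delta_rot=[[0,0,0],[0,0,0],[0,0,0],[0,0,0],[0,0,0]])

```text
time: 7.65
tool_pos: [0.5694, 0.0474, 0.1516]
tcp_rot: [-0.073, 1.571, 0.079]
wrist_force: [-4.5, 3.5, -0.6]
width: 0.252
```

```bash
python3 -c "
from h import *
ck()"
```

```text
t 7.65 pos [0.5694 0.0474 0.1516] F [-4.5  3.5 -0.6] w 0.252 q [ 0.04  0.13  1.91  0.    1.1  -0.06]
v deg 105.8 r mm 58.2 Frad -5.1 Ftan -2.6
```

>>> carry_out(offset=[[0.01,-0.87,-0.4],[0,-0.81,-0.52],[0.01,-0.71,-0.61],[0,-0.61,-0.71],[0.01,-0.5,-0.81]], delta_rot=[[0,0,0],[0,0,0],[0,0,0],[0,0,0],[0,0,0]])

```text
time: 8.07
tool_pos: [0.5434, 0.0081, 0.1515]
tcp_rot: [-0.075, 1.568, 0.077]
wrist_force: [0.2, 5.5, -3.1]
width: 0.246
```

```bash
python3 -c "
from h import *
ck()"
```

```text
t 8.07 pos [0.5434 0.0081 0.1515] F [ 0.2  5.5 -3.1] w 0.246 q [-0.03  0.08  1.97  0.    1.09 -0.13]
v deg 153.2 r mm 59.1 Frad -4.6 Ftan -3.1
```

>>> carry_out(offset=[[0.01,-0.34,-0.87],[0,-0.2,-0.91],[0.01,-0.05,-0.94],[0,0,0],[0,0,0]], delta_rot=[[0,0,0],[0,0,0],[0,0,0],[0,0,0],[0,0,0]])

```text
time: 8.48
tool_pos: [0.5166, -0.0012, 0.1515]
tcp_rot: [-0.077, 1.568, 0.075]
wrist_force: [0.7, -0.1, -1.8]
width: 0.245
```

Run:
```python
from h import *
ck()
p,d=read_camera("scene")
cv2.imwrite("pics/s1.png",cv2.resize(p[130:310,110:340,::-1],None,fx=3,fy=3,interpolation=cv2.INTER_CUBIC))
```

```text
t 8.48 pos [ 0.5166 -0.0012  0.1515] F [ 0.7 -0.1 -1.8] w 0.245 q [-0.05  0.03  2.03 -0.    1.09 -0.15]
v deg 180.9 r mm 59.5 Frad 0.2 Ftan -0.7
```

View pics/s1.png

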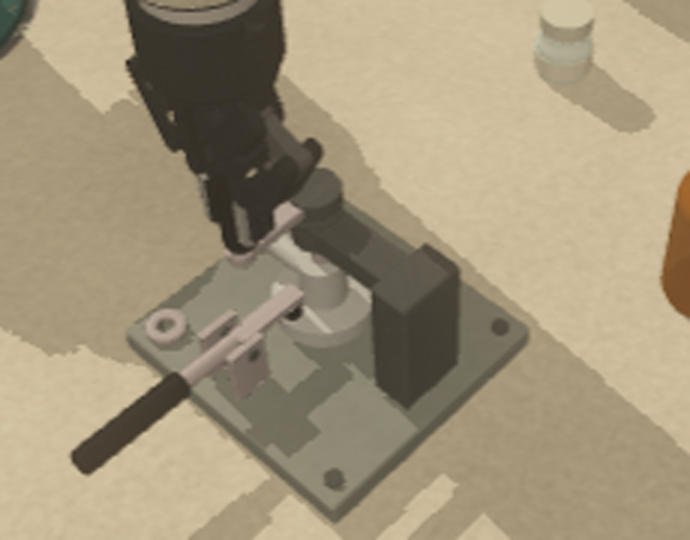

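>>> carry_out(offset=[[0,0.07,0.94],[-0.01,0.22,0.91],[0,0.36,0.87],[-0.01,0.5,0.81],[0,0.61,0.71]], delta_rot=[[0,0,0],[0,0,0],[0,0,0],[0,0,0],[0,0,0]])

```text
time: 8.95
tool_pos: [0.5582, 0.0219, 0.1513]
tcp_rot: [-0.076, 1.57, 0.076]
wrist_force: [-5.1, -0.8, 3.3]
width: 0.247
```

>>> carry_out(offset=[[0,0.71,0.61],[-0.01,0.81,0.5],[0,0.87,0.36],[-0.01,0.91,0.22],[0,0.94,0.07]], delta_rot=[[0,0,0],[0,0,0],[0,0,0],[0,0,0],[0,0,0]])

```text
time: 9.37
tool_pos: [0.5703, 0.0656, 0.1514]
tcp_rot: [-0.078, 1.571, 0.076]
wrist_force: [-6.5, -3.0, 5.5]
width: 0.246
```

```bash
python3 -c "
from h import *
ck()"
```

```text
t 9.37 pos [0.5703 0.0656 0.1514] F [-6.5 -3.   5.5] w 0.246 q [ 0.07  0.14  1.91 -0.    1.1  -0.03]
v deg 87.8 r mm 58.6 Frad -6.8 Ftan 2.1
```

>>> carry_out(offset=[[0,-0.94,-0.12],[0.01,-0.91,-0.24],[0,-0.87,-0.36],[0.01,-0.81,-0.5],[0,-0.71,-0.61]], delta_rot=[[0,0,0],[0,0,0],[0,0,0],[0,0,0],[0,0,0]])

```text
time: 9.78
tool_pos: [0.5571, 0.0206, 0.1514]
tcp_rot: [-0.075, 1.568, 0.076]
wrist_force: [-1.1, 3.3, 1.5]
width: 0.25
```

>>> carry_out(offset=[[0,-0.61,-0.71],[0.01,-0.5,-0.81],[0,-0.36,-0.87],[0.01,-0.22,-0.89],[0,-0.07,-0.92]], delta_rot=[[0,0,0],[0,0,0],[0,0,0],[0,0,0],[0,0,0]])

```text
time: 10.2
tool_pos: [0.5163, -0.0015, 0.1513]
tcp_rot: [-0.077, 1.568, 0.075]
wrist_force: [2.7, 0.5, 1.2]
width: 0.248
```

>>> carry_out(offset=[[0,0.07,-0.94],[0.01,0.22,-0.91],[0,0.36,-0.87],[0.01,0.5,-0.81],[0,0.61,-0.71]], delta_rot=[[0,0,0],[0,0,0],[0,0,0],[0,0,0],[0,0,0]])

```text
time: 10.62
tool_pos: [0.4714, 0.0125, 0.1511]
tcp_rot: [-0.078, 1.57, 0.075]
wrist_force: [0.3, -3.6, 3.9]
width: 0.248
```

```bash
python3 -c "
from h import *
ck()"
```

```text
t 10.62 pos [0.4714 0.0125 0.1511] F [ 0.3 -3.6  3.9] w 0.248 q [-0.03 -0.06  2.11 -0.    1.09 -0.12]
v deg 226.9 r mm 61.3 Frad 2.6 Ftan -2.6
```

>>> carry_out(offset=[[0,0.71,-0.61],[0,0.81,-0.5],[0,0.87,-0.36],[0,0.91,-0.22],[0,0.94,-0.07]], delta_rot=[[0,0,0],[0,0,0],[0,0,0],[0,0,0],[0,0,0]])

```text
time: 11.03
tool_pos: [0.4498, 0.0543, 0.1507]
tcp_rot: [-0.076, 1.571, 0.076]
wrist_force: [-0.5, -2.6, 4.1]
width: 0.251
```

```bash
python3 -c "
from h import *
ck()"
```

```text
t 11.03 pos [0.4498 0.0543 0.1507] F [-0.5 -2.6  4.1] w 0.251 q [ 0.07 -0.1   2.15 -0.    1.09 -0.03]
v deg 271.5 r mm 62.6 Frad 0.7 Ftan -2.6
```

>>> carry_out(offset=[[0,-0.94,0.07],[0,-0.91,0.22],[0,-0.87,0.36],[0,-0.81,0.5],[0,-0.71,0.61]], delta_rot=[[0,0,0],[0,0,0],[0,0,0],[0,0,0],[0,0,0]])

```text
time: 11.45
tool_pos: [0.4708, 0.0132, 0.1509]
tcp_rot: [-0.077, 1.574, 0.077]
wrist_force: [-5.1, -2.1, 10.9]
width: 0.246
```

>>> carry_out(offset=[[0,-0.61,0.71],[0,-0.5,0.81],[0,-0.36,0.87],[0,-0.22,0.91],[0,-0.07,0.94]], delta_rot=[[0,0,0],[0,0,0],[0,0,0],[0,0,0],[0,0,0]])

```text
time: 11.87
tool_pos: [0.5165, -0.0011, 0.1512]
tcp_rot: [-0.077, 1.571, 0.075]
wrist_force: [-1.8, -3.8, 7.2]
width: 0.248
```

```bash
sed -i 's/A=(.5122/A=(.5102/' h.py; python3 -c "
from h import *
ck()"
```

```text
t 11.87 pos [ 0.5165 -0.0011  0.1512] F [-1.8 -3.8  7.2] w 0.248 q [-0.05  0.03  2.02 -0.    1.09 -0.15]
v deg 179.0 r mm 59.6 Frad 3.6 Ftan 2.2
```

>>> carry_out(offset=[[0,0.07,-0.94],[0,0.22,-0.91],[0,0.36,-0.87],[0,0.5,-0.81],[0,0.61,-0.71]], delta_rot=[[0,0,0],[0,0,0],[0,0,0],[0,0,0],[0,0,0]])

```text
time: 12.28
tool_pos: [0.4719, 0.0122, 0.151]
tcp_rot: [-0.078, 1.57, 0.075]
wrist_force: [-0.7, -4.7, 6.0]
width: 0.248
```

>>> carry_out(offset=[[0,0.71,-0.61],[0,0.81,-0.5],[0,0.87,-0.36],[0,0.91,-0.22],[0,0.94,-0.07]], delta_rot=[[0,0,0],[0,0,0],[0,0,0],[0,0,0],[0,0,0]])

```text
time: 12.7
tool_pos: [0.4498, 0.0539, 0.1507]
tcp_rot: [-0.077, 1.571, 0.076]
wrist_force: [-0.3, -1.5, 4.1]
width: 0.246
```

>>> carry_out(offset=[[0,0.94,0.07],[0,0.91,0.22],[0,0.87,0.36],[0,0.81,0.5],[0,0.71,0.61]], delta_rot=[[0,0,0],[0,0,0],[0,0,0],[0,0,0],[0,0,0]])

```text
time: 13.12
tool_pos: [0.4644, 0.0982, 0.1504]
tcp_rot: [-0.077, 1.57, 0.076]
wrist_force: [-0.8, -3.3, 1.4]
width: 0.249
```

```bash
python3 -c "
from h import *
ck()"
```

```text
t 13.12 pos [0.4644 0.0982 0.1504] F [-0.8 -3.3  1.4] w 0.249 q [ 0.16 -0.05  2.11 -0.    1.09  0.06]
v deg 316.2 r mm 60.8 Frad -1.5 Ftan -3.0
```

>>> carry_out(offset=[[0,0.36,0.38],[0,0.31,0.42],[0,0.29,0.44],[0,0.24,0.46],[0,0.2,0.49]], delta_rot=[[0,0,0],[0,0,0],[0,0,0],[0,0,0],[0,0,0]])

```text
time: 13.53
tool_pos: [0.4848, 0.1133, 0.1503]
tcp_rot: [-0.076, 1.571, 0.076]
wrist_force: [-0.8, -3.9, 1.2]
width: 0.244
```

>>> carry_out(offset=[[0,0.1,0.3],[0,0.08,0.3],[0,0.07,0.31],[0,0.05,0.3],[0,0,0]], delta_rot=[[0,0,0],[0,0,0],[0,0,0],[0,0,0],[0,0,0]])

```text
time: 13.95
tool_pos: [0.4966, 0.1173, 0.1503]
tcp_rot: [-0.076, 1.57, 0.076]
wrist_force: [-1.1, -3.7, -0.0]
width: 0.247
```

```bash
python3 -c "
from h import *
ck()"
```

```text
t 13.95 pos [0.4966 0.1173 0.1503] F [-1.1 -3.7 -0. ] w 0.247 q [ 0.18  0.02  2.04 -0.    1.09  0.09]
v deg 352.1 r mm 60.6 Frad -3.3 Ftan -1.9
```

>>> carry_out(offset=[[0,0.02,0.21],[0,0.02,0.21],[0,0.01,0.21],[0,0.01,0.21],[0,0,0]], delta_rot=[[0,0,0],[0,0,0],[0,0,0],[0,0,0],[0,0,0]])

```text
time: 14.37
tool_pos: [0.5047, 0.1187, 0.1503]
tcp_rot: [-0.077, 1.57, 0.076]
wrist_force: [-0.9, -4.0, -2.9]
width: 0.246
```

```bash
python3 -c "
from h import *
ck()"
```

```text
t 14.37 pos [0.5047 0.1187 0.1503] F [-0.9 -4.  -2.9] w 0.246 q [ 0.18  0.04  2.02 -0.    1.09  0.09]
v deg 359.9 r mm 60.7 Frad -3.9 Ftan -1.3
```

>>> carry_out(offset=[[0,-0.07,-0.94],[0,-0.22,-0.91],[0,-0.36,-0.87],[0,-0.5,-0.81],[0,-0.61,-0.71]], delta_rot=[[0,0,0],[0,0,0],[0,0,0],[0,0,0],[0,0,0]])

```text
time: 14.78
tool_pos: [0.4638, 0.0975, 0.1508]
tcp_rot: [-0.075, 1.568, 0.077]
wrist_force: [5.6, 0.0, -8.7]
width: 0.25
```

>>> carry_out(offset=[[0,-0.71,-0.61],[0,-0.81,-0.5],[0,-0.87,-0.36],[0,-0.91,-0.22],[0,-0.94,-0.07]], delta_rot=[[0,0,0],[0,0,0],[0,0,0],[0,0,0],[0,0,0]])

```text
time: 15.2
tool_pos: [0.45, 0.053, 0.151]
tcp_rot: [-0.075, 1.571, 0.077]
wrist_force: [0.5, 2.5, -3.5]
width: 0.251
```

>>> carry_out(offset=[[0,0.94,0.07],[0,0.91,0.22],[0,0.87,0.36],[0,0.81,0.5],[0,0.71,0.61]], delta_rot=[[0,0,0],[0,0,0],[0,0,0],[0,0,0],[0,0,0]])

```text
time: 15.62
tool_pos: [0.4647, 0.0984, 0.1507]
tcp_rot: [-0.078, 1.569, 0.077]
wrist_force: [-0.2, -3.9, -4.5]
width: 0.245
```

>>> carry_out(offset=[[0,0.61,0.71],[0,0.5,0.81],[0,0.36,0.87],[0,0.22,0.91],[0.02,0.04,0.94]], delta_rot=[[0,0,0],[0,0,0],[0,0,0],[0,0,0],[0,0,0]])

```text
time: 16.03
tool_pos: [0.5053, 0.1188, 0.1502]
tcp_rot: [-0.078, 1.571, 0.076]
wrist_force: [-2.5, -5.5, -1.2]
width: 0.247
```

```bash
python3 -c "
from h import *
ck()"
```

```text
t 16.03 pos [0.5053 0.1188 0.1502] F [-2.5 -5.5 -1.2] w 0.247 q [ 0.18  0.04  2.02 -0.    1.09  0.09]
v deg 0.5 r mm 60.8 Frad -5.3 Ftan -3.0
```

>>> carry_out(offset=[[0,-0.04,0.31],[0,-0.03,0.31],[0,-0.04,0.31],[0,-0.06,0.31],[0,0,0]], delta_rot=[[0,0,0],[0,0,0],[0,0,0],[0,0,0],[0,0,0]])

```text
time: 16.45
tool_pos: [0.5175, 0.1182, 0.1503]
tcp_rot: [-0.076, 1.57, 0.076]
wrist_force: [-2.7, -3.9, -2.9]
width: 0.248
```

```bash
python3 -c "
from h import *
ck()"
```

```text
t 16.45 pos [0.5175 0.1182 0.1503] F [-2.7 -3.9 -2.9] w 0.248 q [0.18 0.06 2.   0.   1.09 0.08]
v deg 12.0 r mm 60.4 Frad -4.2 Ftan -2.2
```

>>> carry_out(offset=[[0.02,-0.07,0.3],[0,-0.09,0.3],[0,-0.11,0.3],[0,-0.12,0.29],[0,0,0]], delta_rot=[[0,0,0],[0,0,0],[0,0,0],[0,0,0],[0,0,0]])

```text
time: 16.87
tool_pos: [0.5287, 0.1157, 0.1501]
tcp_rot: [-0.075, 1.572, 0.077]
wrist_force: [-6.7, -0.3, 0.1]
width: 0.252
```

```bash
python3 -c "
from h import *
ck()"
```

```text
t 16.87 pos [0.5287 0.1157 0.1501] F [-6.7 -0.3  0.1] w 0.252 q [0.17 0.08 1.97 0.   1.09 0.07]
v deg 22.9 r mm 60.4 Frad -2.4 Ftan -6.3
```

>>> carry_out(offset=[[0,-0.09,0.19],[0,-0.09,0.19],[0,0,0],[0,0,0],[0,0,0]], delta_rot=[[0,0,0],[0,0,0],[0,0,0],[0,0,0],[0,0,0]])

```text
time: 17.28
tool_pos: [0.5316, 0.1146, 0.1501]
tcp_rot: [-0.075, 1.574, 0.077]
wrist_force: [-8.4, -0.2, 0.5]
width: 0.249
```

```bash
python3 -c "
from h import *
ck()"
```

```text
t 17.28 pos [0.5316 0.1146 0.1501] F [-8.4 -0.2  0.5] w 0.249 q [0.17 0.09 1.97 0.   1.09 0.07]
v deg 25.9 r mm 60.4 Frad -3.2 Ftan -7.8
```

>>> carry_out(offset=[[0,-0.1,0.19],[0,-0.05,0.1],[0,0,0],[0,0,0],[0,0,0]], delta_rot=[[0,0,0],[0,0,0],[0,0,0],[0,0,0],[0,0,0]])

```text
time: 17.7
tool_pos: [0.5341, 0.1137, 0.1501]
tcp_rot: [-0.074, 1.575, 0.077]
wrist_force: [-9.7, -0.9, 2.1]
width: 0.246
```

```bash
python3 -c "
from h import *
ck()"
```

```text
t 17.7 pos [0.5341 0.1137 0.1501] F [-9.7 -0.9  2.1] w 0.246 q [0.16 0.09 1.96 0.   1.09 0.06]
v deg 28.4 r mm 60.4 Frad -4.7 Ftan -8.6
```

>>> carry_out(offset=[[0,0.09,-0.17],[0,0.09,-0.17],[0,0.08,-0.18],[0,0.08,-0.18],[0,0,0]], delta_rot=[[0,0,0],[0,0,0],[0,0,0],[0,0,0],[0,0,0]])

```text
time: 18.12
tool_pos: [0.528, 0.1159, 0.1502]
tcp_rot: [-0.076, 1.572, 0.077]
wrist_force: [-6.0, -2.3, -1.4]
width: 0.247
```

```bash
python3 -c "
from h import *
ck()"
```

```text
t 18.12 pos [0.528  0.1159 0.1502] F [-6.  -2.3 -1.4] w 0.247 q [0.17 0.08 1.98 0.   1.09 0.07]
v deg 22.2 r mm 60.4 Frad -4.0 Ftan -5.0
```

>>> carry_out(offset=[[0,0.06,-0.18],[0,0.06,-0.18],[0,0.04,-0.1],[0,0,0],[0,0,0]], delta_rot=[[0,0,0],[0,0,0],[0,0,0],[0,0,0],[0,0,0]])

```text
time: 18.53
tool_pos: [0.5245, 0.1167, 0.1503]
tcp_rot: [-0.076, 1.57, 0.076]
wrist_force: [-3.1, -1.6, -3.2]
width: 0.249
```

>>> carry_out(offset=[[0,0,0],[0,0,0],[0,0,0],[0,0,0],[0,0,0]], delta_rot=[[0,0,0],[0,0,0],[0,0,0],[0,0,0],[0,0,0]], fingers=0.2)

```text
time: 18.95
tool_pos: [0.5256, 0.1169, 0.1512]
tcp_rot: [-0.076, 1.567, 0.077]
wrist_force: [0.3, -0.6, -0.1]
width: 0.599
```

>>> carry_out(offset=[[-1,0,0],[-2,0,0],[-3,0,0],[-3,0,0],[-2,0,0]], delta_rot=[[0,0,0],[0,0,0],[0,0,0],[0,0,0],[0,0,0]])

```text
time: 19.37
tool_pos: [0.5258, 0.1169, 0.2645]
tcp_rot: [-0.076, 1.565, 0.077]
wrist_force: [1.2, 0.3, 0.2]
width: 0.603
```

>>> carry_out(offset=[[-0.5,-3,-1],[0,-4,-1],[0,-4,-1],[0,-4,-1],[0,-4,0]], delta_rot=[[0,0,0],[0,0,0],[0,0,0],[0,0,0],[0,0,0]])

```text
time: 19.78
tool_pos: [0.5019, -0.0778, 0.2668]
tcp_rot: [-0.077, 1.568, 0.077]
wrist_force: [0.9, -0.2, -0.4]
width: 0.602
```

Run:
```python
from h import *
p,d=read_camera("top")
cv2.imwrite("pics/top2.png",cv2.resize(p[170:300,215:385,::-1],None,fx=4,fy=4,interpolation=cv2.INTER_CUBIC))
c=get_calibration("top");R=np.array(c["R"]);t=np.array(c["t"])
V,U=np.mgrid[200:265,225:290];D=d[200:265,225:290]
C=np.stack([(U-c["cx"])/c["fx"]*D,(V-c["cy"])/c["fy"]*D,D],-1).reshape(-1,3)
Q=(C-t)@R;k=Q[(D.ravel()>.1)&(Q[:,2]>.178)&(Q[:,2]<.19)];print(len(k),k.mean(0),k.min(0),k.max(0))
st()
```

```text
127 [0.5220788  0.11716297 0.18307263] [0.51194137 0.10726438 0.1791087 ] [0.53291598 0.12761628 0.1861428 ]
t 19.83 pos [ 0.5033 -0.085   0.2669] F [ 1.7 -4.4 -0. ] w 0.599 q [-0.21 -0.07  1.91 -0.01  1.31 -0.3 ]
```

View pics/top2.png

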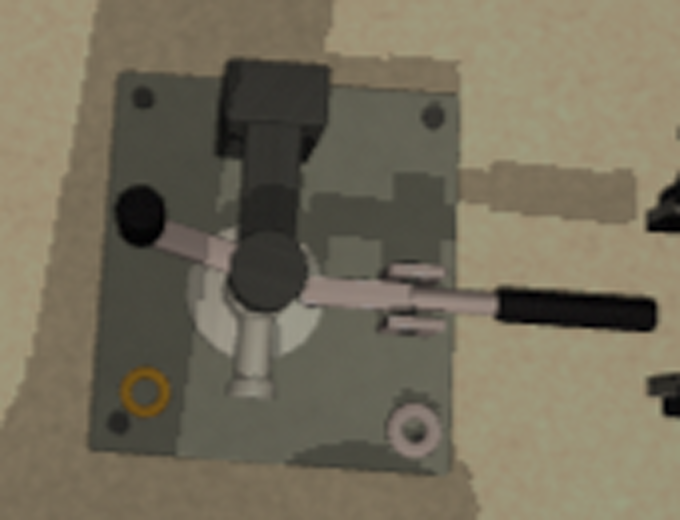

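>>> carry_out(offset=[[0,0,0],[0,0,0],[0,0,0],[0,0,0],[0,0,0]], delta_rot=[[0,0,0],[0,0,0],[0,0,0],[0,0,0],[0,0,0]])

```text
time: 20.25
tool_pos: [0.5033, -0.075, 0.2655]
tcp_rot: [-0.078, 1.569, 0.078]
wrist_force: [0.0, -0.6, -0.9]
width: 0.604
```

```bash
python3 -c "
from h import *
st();finish_job()"
```

```text
t 20.25 pos [ 0.5033 -0.075   0.2655] F [ 0.  -0.6 -0.9] w 0.604 q [-0.2  -0.07  1.91  0.    1.31 -0.3 ]
the job is handed in; nothing more can be done
```

The job is done and handed in at 20 s; the hand-in reports no verdict.

- **Clamp:** I pressed the handle down to its firm stop, which read 11 N at the level height.
- **Winding:** I wound the tap 0 → 180° → back to 90° → 270° → back to 180° → 360° → back to 270°, then forward to the bottom.
- **Bottom:** I felt it at about 376° (6.55 rad). I leaned on it until the side force at the knob was 8–9 N, a twist of about 0.17–0.2 rad. Then I eased the spring off, let go and moved clear.

**Last checks:**
- The top picture shows the crank about 16° past its start direction, which agrees with the bottom I felt.
- The clamp lies level, and the collar and washer look unmoved. The bottle and jar were not in that last crop, but the arm did not go near them.
- The wrist force is near zero.

**Disagreements:**
- The first axis estimate was about 2 mm off in x. It caused radial forces of up to 9 N, which I corrected as I went.
- While leaning on the bottom, the force rose slightly less per degree than the given spring rate.

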